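Square a filter plate into the jig corner with a post

TASK

Pick up the loose steel optical post and use its lower end to nudge the green filter plate along the jig into the square corner, until it lies against both blue rails. Do not touch the green plate with the gripper or lift it, and leave the amber plate where it is. Then put the post down on the bench, off the jig.

Things in the scene. Friction and masses are not known exactly. Their poses are not given: they have to be found in the camera images.
- post_mid (a point): Centre (half-way up) of the loose optical post: bright steel round rod, 12.6 mm thick, 75 mm tall, 50 g, standing upright on the bench. z along the post. A lens mount (79 mm tall) and a white bottle with a red tip (95 mm tall), both loose, stand in one row with it in any order, 75 mm or more between centres; the row runs from about (0.36, 0.30) to (0.50, 0.40).
- plate: The green filter plate: loose flat square, 60 x 60 mm and 10 mm thick, 60 g, green glass in a thin black frame, lying flat on the jig's base plate away from the rails and turned up to 0.25 rad from square with them. Origin: centre of its underside; x and y axes along its edges, z up.
- jig: Squaring jig, fixed: aluminium base plate 160x160x6 mm with two blue rails meeting at a right angle. Origin: centre of its underside, on the bench; z up. Rails line its whole +x and +y edges, 12 mm wide, tops 20 mm above the bench; inner faces at x = 0.068 and y = 0.068 in its frame, so the plate is home with its centre at (0.038, 0.038). The -x and -y edges are open.
- amber_plate: A second, amber filter plate of the same size (60 x 60 x 10 mm), loose on the bench beside the jig; it stays where it is. Origin: centre of its underside.
Things that resemble listed ones, but are neither listed nor needed, are in the scene too. Leave any pink or yellow look-alike of the plate alone.

How it is judged:
On the way, in this order (a step that is already met when the one before it is completed fails the run):
1. the plate is being nudged with the post held in the gripper (contact force between the fingers and post above 1 N and distance of plate from where it was at the start of the episode above 0.005 m), for 0.05 s.
2. the plate has come home in the corner while the post is still held (contact force between the fingers and post above 1 N and x of plate in the frame of jig above 0.028 m and y of plate in the frame of jig above 0.028 m), for 0.1 s.
At the end, for the whole second after the job is handed in: The green plate lies flat in the jig's corner: its centre within 10 mm of home along both rails' directions and its edges within 10 degrees of the rails, at rest. The post is down on the bench, standing or lying, at rest, its centre more than 85 mm from the jig's centre (x of plate in the frame of jig between 0.028 and 0.048 m and y of plate in the frame of jig between 0.028 and 0.048 m and (angle between the x axis of plate and the x axis of jig, either way round below 0.175 rad or angle between the x axis of plate and the y axis of jig, either way round below 0.175 rad) and angle between plate's own z axis and vertical below 0.1 rad and linear speed of plate below 0.02 m/s and horizontal distance between post_mid and jig above 0.085 m and height (world z) of post_mid between 0 and 0.06 m and linear speed of post below 0.03 m/s); the robot touches nothing.
It fails at once if the gripper or arm touches the green plate (contact force between any of the fingers, the arm and plate above 0.5 N).
It fails at once if the green plate is lifted or tipped up (angle between plate's own z axis and vertical above 0.35 rad or height (world z) of plate above 0.03 m).
It fails at once if the amber plate is moved by more than 20 mm (distance of amber_plate from where it was at the start of the episode above 0.02 m).
It also fails if it takes over 64 s, if anything falls off the work surface, if the arm or the gripper's body presses on something with over 40 N, if the wrist force passes 120 N, or if a joint passes its speed limit or range.

ROBOT

A 6-joint arm with a two-finger parallel gripper is mounted at the origin on a cart in front of the work surface, level with it; the furniture and walls round the work are solid. World frame = base frame: x ahead of the robot, y to its left, z up, the work surface at z = 0. Lengths are in m, angles in rad, forces in N, time in s.
With the tool pointing down it reaches from about 0.35 to 0.85 m from the base axis. Payload 8.1 kg.
Tool frame: the origin (TCP) lies midway between the tips of the shut fingers; the grasp point (between the pads) lies 19 mm behind it; z points along the fingers, y is the line along which they close (so a half turn about z gives the same grasp; the last joint's range is limited). The gripper opens to 93 mm and grips with 3 to 60 N. Pads are 15 mm wide; open, the fingers measure 128 mm over their backs; the gripper's body (75 mm by 188 mm) begins 65 mm behind the grasp point.
Start: joints at [1.173, 0.13, 1.488, -0, 1.523, -0.085], TCP at [0.185, 0.571, 0.219] pointing down, gripper open.
Joint ranges: [-2.96, 2.96], [-0.89, 2.26], [0.02, 2.5], [-1.34, 4.48], [0, 2.73], [-2.66, 2.66]. Speed limits (rad/s): [2.39, 2.39, 2.79, 3.14, 3.14, 3.14].

INTERFACE

Orientations are given as a 3x3 rotation matrix whose columns are the frame's x, y, z axes.
In Python, from rig import arm, capture, workorder gives the robot as it stands.
- The arm moves only by the tool send_rows, never from a script. Its argument "deltas" is a list of rows, each an object with "translation": the shift along the tool's x, y, z in mm, a list of three; "yaw": the turn about the tool's z in degrees. A call has 1 to 10 rows; each row is the pose to reach, as a shift and turn from the pose commanded when the call began, along the tool's axes at that moment; what a row does not reach only later rows make up. A row lasts 1/8 s, in which the tool goes at most 62.5 mm and 10.7 degrees, less where a joint would pass 70% of its speed; a pose out of reach is approached as far as the arm can. A call with a gripper value outside its range is refused whole. "gripper" is the finger opening in mm, from 0 to 93, set as the call begins (left out, the last holds). The fingers move at their own pace and stop on an object; "newtons" is the grip in N (left out, the last holds). Time passes only in rows, so rows that repeat a pose let the fingers close. It gives the time, the measured TCP pose, the force, the opening and the grip force at its end, in the units of the state.
- arm.sense(): the state, without advancing time (a new reading comes with each control period).
- capture(name): name is "scene" or "side" or "wrist"; returns a dict with "frame" (420x560x3 uint8, blue, green, red), "K" (3x3 intrinsics, pixels), "rvec" (rotation vector, rad) and "tvec" (3), from world to camera coordinates, as OpenCV has them. Camera axes: x right, y down, z forward; pixel columns grow to the right and rows downward; lengths in m; the calibration is good to about 2 mm. A picture is of the moment at which its call begins. There is no depth.
- workorder.job_done(): hands the job in; it is judged then, once.
The state is a dict: "time_s": time; "q": joint angles; "joint_vel": joint speeds; "effort": joint torques, N m; "tool_pos": TCP position; "eef_rot": TCP orientation; "ft_force": force on the tool from outside, world axes, zero at the start; "moment": the same for the moment, N m; "opening": finger opening in m; "finger_force": force on a finger pad.
Only numpy, scipy, OpenCV 4.12 (cv2) and the standard library are available. Lean on these libraries where they do the work, as an engineer would, in place of code of your own. Each camera call takes 0.05 s, during which the arm holds its last target. There are 200 camera calls.

## Working session

There is one attempt and no reset: what is moved stays moved. The work goes in short steps, Python scripts to look and compute and a tool call to move; the robot and the scene stay as the last step left them, time stands still between calls to the robot, and variables do not carry over. Pictures are saved under pics/ and viewed, at most 10 in all, crops included, and the job is handed in when it is done.

Besides the shell and the picture viewer there is one more tool, called after ">>>" in YAML: its name, and indented under it one key for each argument. send_rows: Moves the arm, as the interface text tells. Its arguments: {"type":"object","properties":{"deltas":{"type":"array"},"gripper":{"type":"number"},"newtons":{"type":"number"}},"required":["deltas"]}

```bash
mkdir -p pics
python3 - <<'E'
from rig import arm,capture,workorder
import cv2,pickle,numpy as np
s=arm.sense();print(s['time_s'],s['tool_pos'],s['eef_rot'])
for n in('scene','side'):
    c=capture(n);cv2.imwrite(f'pics/{n}0.png',c['frame']);pickle.dump(c,open(f'{n}0.pkl','wb'))
E
```

```text
0.0 [0.18440239 0.57037548 0.21760971] [[-9.51470700e-01  3.07738585e-01 -6.85412810e-04]
 [ 3.07739319e-01  9.51469229e-01 -1.67855650e-03]
 [ 1.35592594e-04 -1.80802580e-03 -9.99998356e-01]]
```

View pics/scene0.png

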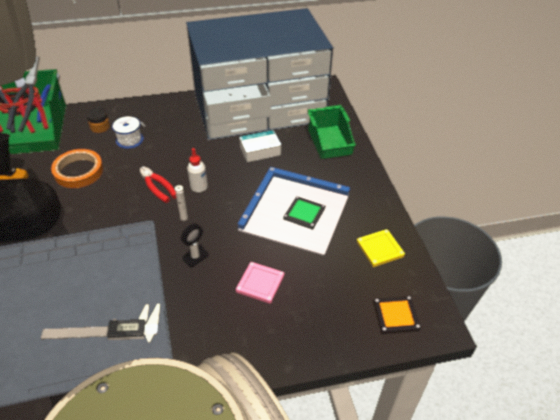

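View pics/side0.png

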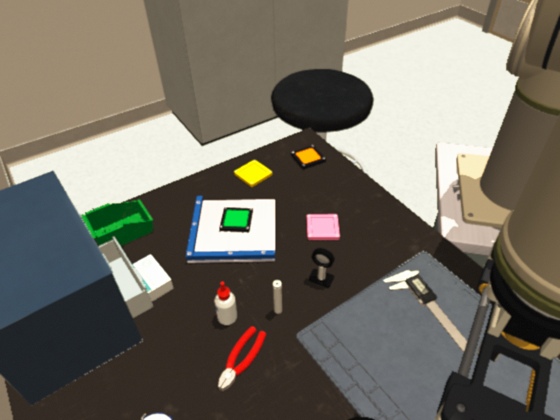

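The post stands between the bottle and the lens mount: scene (182,203), side (277,297). The jig is at scene (297,210), with its rails on the far-left sides, and the green plate at (305,212). Next I'll measure these.

```bash
cat > h.py <<'E'
import cv2,numpy as np
def cam(c):
    R=cv2.Rodrigues(np.array(c['rvec'],float))[0];t=np.array(c['tvec'],float).reshape(3);return c['K'],R,t
def onplane(c,px,z):
    K,R,t=cam(c);px=np.atleast_2d(px).astype(float)
    d=(np.c_[px,np.ones(len(px))]@np.linalg.inv(K).T)@R; o=-R.T@t
    return o+d*((z-o[2])/d[:,2])[:,None]
def proj(c,X): return cv2.projectPoints(np.atleast_2d(X).astype(float),np.array(c['rvec'],float),np.array(c['tvec'],float),c['K'],None)[0][:,0]
def tri(c1,p1,c2,p2):
    P=[];
    for c in(c1,c2):
        K,R,t=cam(c);P.append(K@np.c_[R,t])
    X=cv2.triangulatePoints(P[0],P[1],np.array(p1,float).reshape(2,1),np.array(p2,float).reshape(2,1))[:,0];return X[:3]/X[3]
def mask(f,lo,hi):
    return cv2.inRange(cv2.cvtColor(f,cv2.COLOR_BGR2HSV),np.array(lo),np.array(hi))
def big(m,roi=None):
    if roi: 
        k=np.zeros_like(m);x0,y0,x1,y1=roi;k[y0:y1,x0:x1]=255;m=m&k
    cs=cv2.findContours(m,cv2.RETR_EXTERNAL,cv2.CHAIN_APPROX_NONE)[0];return max(cs,key=cv2.contourArea)
def planerect(c,cnt,z):
    X=onplane(c,cnt.reshape(-1,2),z)[:,:2]
    return cv2.minAreaRect((X*1000).astype(np.float32))
E
python3 - <<'E'
import pickle;from h import *
for n,roi,pr in(('scene',(230,160,355,255),(172,183,192,224)),('side',(180,190,280,265),(266,276,290,318))):
    c=pickle.load(open(n+'0.pkl','rb'));f=c['frame']
    g=big(mask(f,(45,100,60),(80,255,255)),roi);print(n,'green',planerect(c,g,.016))
    w=mask(f,(0,0,130),(180,60,255));print('white',planerect(c,big(w,roi),.006))
    b=big(mask(f,(100,100,40),(125,255,255)),roi);print('blue',planerect(c,b,.02))
    q=cv2.convexHull(b);print(onplane(c,cv2.approxPolyDP(q,4,True)[:,0],.02)[:,:2].round(4).tolist())
    o=big(mask(f,(8,150,120),(22,255,255)),(350,280,430,340) if n=='scene' else (285,135,330,175));print('amber',planerect(c,o,.01))
    x0,y0,x1,y1=pr;m=mask(f,(0,0,70),(180,130,255));p=big(m,pr);r=cv2.boundingRect(p);print('post',r,cv2.minAreaRect(p))
    ys=p[:,0,1]
    for y in(ys.min()+3,ys.max()-4):
        xs=p[ys==y][:,0,0];print(y,xs.min(),xs.max())
    mid=p[:,0].mean(0); print('post mid on z=.0375',onplane(c,cv2.minAreaRect(p)[0],.0375))
    lo=[p[ys==ys.max()-3][:,0,0].mean(),ys.max()];print('base',onplane(c,lo,0))
E
```

```text
scene green ((546.569091796875, 194.7417755126953), (46.299922943115234, 46.87749481201172), 8.524897575378418)
white ((542.3265991210938, 211.8401641845703), (156.35659790039062, 160.2596893310547), 12.07719898223877)
blue ((572.733642578125, 254.4823455810547), (116.0084228515625, 224.4437713623047), 57.05208206176758)
[[0.4514, 0.2734], [0.5976, 0.3075], [0.6418, 0.1547], [0.6244, 0.1519]]
amber ((441.2412414550781, -34.549339294433594), (46.503353118896484, 46.92316436767578), 38.442501068115234)
post (172, 184, 17, 38) ((179.33998107910156, 202.37998962402344), (38.466609954833984, 13.57645034790039), 81.8698959350586)
187 174 184
217 179 188
post mid on z=.0375 [[0.42407724 0.37996208 0.0375    ]]
base [[0.41783425 0.3710799  0.        ]]
side green ((547.089599609375, 193.9102325439453), (48.56035232543945, 48.119930267333984), 6.7047953605651855)
white ((544.2564697265625, 202.8523406982422), (151.97108459472656, 147.11451721191406), 12.341909408569336)
blue ((547.725830078125, 215.89517211914062), (161.22055053710938, 169.98651123046875), 12.480647087097168)
[[0.6436, 0.1531], [0.4541, 0.266], [0.451, 0.2798], [0.6033, 0.3143]]
amber ((442.62322998046875, -36.14325714111328), (47.37162399291992, 47.798500061035156), 39.3245735168457)
post (272, 279, 11, 35) ((277.0, 296.0), (34.0, 10.0), 90.0)
282 272 281
309 274 282
post mid on z=.0375 [[0.42497161 0.37206284 0.0375    ]]
base [[0.42250761 0.37957656 0.        ]]
```

>>> send_rows:
  deltas:
    - {"translation":[-36,-14,0],"yaw":-7}
    - {"translation":[-72,-28,0],"yaw":-14}
    - {"translation":[-108,-42,0],"yaw":-21}
    - {"translation":[-144,-56,0],"yaw":-28}
    - {"translation":[-180,-70,0],"yaw":-35}
    - {"translation":[-216,-84,0],"yaw":-42}
    - {"translation":[-252,-98,0],"yaw":-49}
    - {"translation":[-286,-113,0],"yaw":-53.5}
    - {"translation":[-286,-113,0],"yaw":-53.5}
  gripper: 60
  newtons: 25

```text
time_s: 1.23
tool_pos: [0.4234, 0.3735, 0.218]
eef_rot: [[-0.815, -0.58, -0.001], [-0.58, 0.815, -0.001], [0.001, -0.001, -1.0]]
ft_force: [-1.2, 0.6, 0.1]
opening: 0.0599
finger_force: 0.0
```

Run:
```python
from rig import arm,capture,workorder
import cv2,pickle,numpy as np
s=arm.sense();print(s['time_s'],s['tool_pos'],s['eef_rot'].round(3),s['opening'])
for n in('wrist',):
    c=capture(n);cv2.imwrite(f'pics/{n}1.png',c['frame']);pickle.dump(c,open(f'{n}1.pkl','wb'))
    from h import *
    K,R,t=cam(c);print('cam at',-R.T@t,R[2])
    print(proj(c,[[.422,.375,0],[.422,.375,.075]]))
```

```text
1.225 [0.42335437 0.37351537 0.21801737] [[-0.815 -0.58  -0.001]
 [-0.58   0.815 -0.001]
 [ 0.001 -0.001 -1.   ]] 0.05985843106786127
cam at [0.36729823 0.33483372 0.3844046 ] [ 0.20110753  0.14214548 -0.96920092]
[[279.34375759 187.66834063]
 [279.50811359 199.63648388]]
```

View pics/wrist1.png

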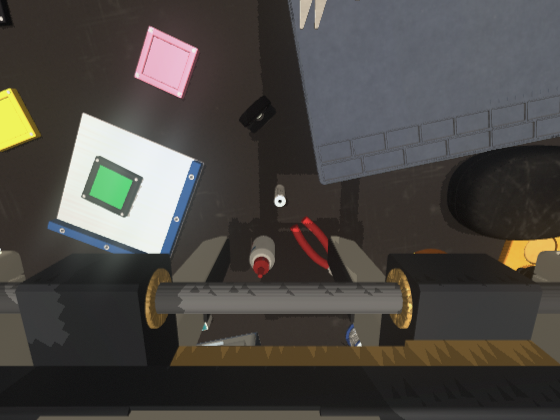

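The wrist view has the post top at (280,201), the green plate at (112,186) and both jig rails in clear view. I'll measure from here.

Run:
```python
import pickle;from h import *
c=pickle.load(open('wrist1.pkl','rb'));f=c['frame']
p=big(mask(f,(0,0,110),(180,70,255)),(268,175,292,212));print(cv2.boundingRect(p))
x,y,w,h=cv2.boundingRect(p)
print('top',onplane(c,[x+w/2-.5,y+h-w/2],.075),'base',onplane(c,[x+w/2-.5,y+4],0))
g=big(mask(f,(45,100,60),(80,255,255)),(50,110,205,260));print('green',planerect(c,g,.016))
fr=big(mask(f,(0,0,0),(180,255,75)),(70,140,155,225));print('frame',planerect(c,fr,.016))
b=mask(f,(100,100,40),(125,255,255));k=np.zeros_like(b);k[100:256,40:215]=255
w_=mask(f,(0,0,130),(180,60,255))&k
b=b&k
pts=np.argwhere(b)[:,::-1];q=cv2.convexHull(pts)
print(onplane(c,cv2.approxPolyDP(q,3,True)[:,0],.02)[:,:2].round(4).tolist(),cv2.approxPolyDP(q,3,True)[:,0].tolist())
q=cv2.approxPolyDP(cv2.convexHull(big(w_)),3,True)[:,0];print(q.tolist(),onplane(c,q,.006)[:,:2].round(4).tolist())
```

```text
(274, 191, 12, 16)
top [[0.42324707 0.37587929 0.075     ]] base [[0.43004671 0.38100168 0.        ]]
green ((545.5574340820312, 196.10203552246094), (43.949798583984375, 43.4225959777832), 7.563917636871338)
frame ((529.5081176757812, 134.21641540527344), (21.941917419433594, 4.880771636962891), 25.417055130004883)
[[0.4512, 0.2742], [0.5783, 0.3035], [0.6224, 0.239], [0.6403, 0.1555], [0.6306, 0.1525], [0.4542, 0.2658]] [[200, 163], [169, 253], [111, 252], [48, 228], [49, 221], [193, 161]]
[[82, 113], [195, 160], [159, 253], [148, 253], [57, 218]] [[0.487, 0.12], [0.4549, 0.2646], [0.5945, 0.2909], [0.6035, 0.2783], [0.6304, 0.1526]]
```

>>> send_rows:
  deltas:
    - {"translation":[-1,2,40]}
    - {"translation":[-1,2,80]}
    - {"translation":[-1,2,120]}
    - {"translation":[-1,2,150]}
    - {"translation":[-1,2,170]}
    - {"translation":[-1,2,178]}
    - {"translation":[-1,2,178]}

```text
invalid input at $.deltas[0]: expected keys translation, yaw
```

>>> send_rows:
  deltas:
    - {"translation":[0,0,0]}
    - {"translation":[0,0,0]}
    - {"translation":[0,0,0]}
    - {"translation":[0,0,0]}
    - {"translation":[0,0,0]}
    - {"translation":[0,0,0]}
  gripper: 0
  newtons: 25

```text
invalid input at $.deltas[0]: expected keys translation, yaw
```

>>> send_rows:
  deltas:
    - {"translation":[-1,2,40],"yaw":0}
    - {"translation":[-1,2,80],"yaw":0}
    - {"translation":[-1,2,120],"yaw":0}
    - {"translation":[-1,2,150],"yaw":0}
    - {"translation":[-1,2,170],"yaw":0}
    - {"translation":[-1,2,178],"yaw":0}
    - {"translation":[-1,2,178],"yaw":0}

```text
time_s: 2.15
tool_pos: [0.4215, 0.378, 0.0409]
eef_rot: [[-0.813, -0.582, -0.0], [-0.582, 0.813, 0.0], [-0.0, 0.0, -1.0]]
ft_force: [0.4, -0.2, 0.1]
opening: 0.0598
finger_force: 0.0
```

>>> send_rows:
  deltas:
    - {"translation":[0,0,0],"yaw":0}
    - {"translation":[0,0,0],"yaw":0}
    - {"translation":[0,0,0],"yaw":0}
    - {"translation":[0,0,0],"yaw":0}
    - {"translation":[0,0,0],"yaw":0}
    - {"translation":[0,0,0],"yaw":0}
  gripper: 0
  newtons: 25

```text
time_s: 2.9
tool_pos: [0.4216, 0.3776, 0.0407]
eef_rot: [[-0.813, -0.582, -0.0], [-0.582, 0.813, 0.0], [0.0, 0.0, -1.0]]
ft_force: [0.4, 0.2, 0.2]
opening: 0.0123
finger_force: 25.0
```

>>> send_rows:
  deltas:
    - {"translation":[0,0,-25],"yaw":0}
    - {"translation":[0,0,-50],"yaw":0}
    - {"translation":[3,-37,-50],"yaw":3}
    - {"translation":[6,-75,-50],"yaw":7}
    - {"translation":[9,-115,-50],"yaw":11}
    - {"translation":[12,-155,-50],"yaw":15}
    - {"translation":[15,-195,-50],"yaw":19}
    - {"translation":[18,-235,-50],"yaw":22.9}
    - {"translation":[21,-265,-50],"yaw":22.9}
    - {"translation":[21,-265,-50],"yaw":22.9}

```text
time_s: 4.15
tool_pos: [0.5595, 0.148, 0.0905]
eef_rot: [[-0.976, -0.217, 0.0], [-0.217, 0.976, -0.0], [0.0, -0.0, -1.0]]
ft_force: [0.5, 0.6, 0.7]
opening: 0.012
finger_force: 25.0
```

```bash
cat > look.py <<'E'
import sys;from rig import arm,capture
from h import *
import pickle
n,k=sys.argv[1:3]
s=arm.sense();O=np.array([.546,.215]);a=np.radians(12.7);J=np.array([[np.cos(a),-np.sin(a)],[np.sin(a),np.cos(a)]])
print(s['time_s'],s['tool_pos'].round(4),'jig',((s['tool_pos'][:2]-O)@J).round(4),s['eef_rot'][:2,:2].round(3).tolist(),s['opening'],s['finger_force'])
c=capture(n);f=c['frame'];cv2.imwrite(f'pics/{n}{k}.png',f);pickle.dump(c,open(f'{n}{k}.pkl','wb'))
p=proj(c,[[*O,.006]])[0].astype(int)
try:
    g=big(mask(f,(45,100,60),(80,255,255)),tuple(int(v) for v in(max(p[0]-100,0),max(p[1]-100,0),p[0]+100,p[1]+100)))
    r=planerect(c,g,.016);print('green jig',((np.array(r[0])/1000-O)@J).round(4),r[1],'rel',r[2]-12.7)
except Exception as e: print(e)
E
python3 look.py wrist 2; python3 look.py scene 2
```

```text
4.15 [0.5595 0.148  0.0905] jig [-0.0016 -0.0684] [[-0.976, -0.217], [-0.217, 0.976]] 0.011960385475375196 24.99937802553177
green jig [-0.0048 -0.0196] (44.3189582824707, 43.96567153930664) rel -5.1454913139343255
4.2 [0.5588 0.1492 0.0904] jig [-0.002 -0.067] [[-0.976, -0.218], [-0.218, 0.976]] 0.01231223085748841 24.999715089797974
green jig [-0.0039 -0.0192] (46.22380447387695, 46.74201202392578) rel -4.175045204162597
```

View pics/wrist2.png

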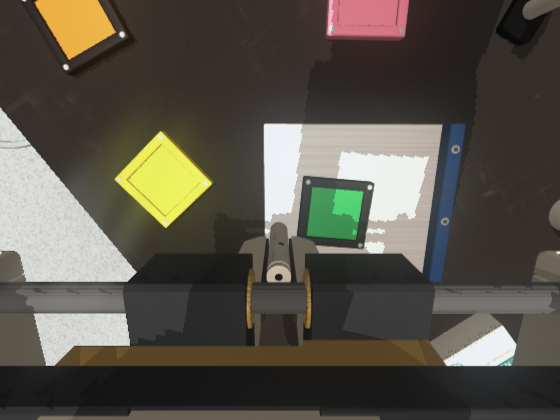

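>>> send_rows:
  deltas:
    - {"translation":[0,0,20],"yaw":0}
    - {"translation":[0,0,35],"yaw":0}
    - {"translation":[0,0,40],"yaw":0}
    - {"translation":[0,0,40],"yaw":0}
    - {"translation":[0,6,40],"yaw":0}
    - {"translation":[0,10,40],"yaw":0}
    - {"translation":[0,14,40],"yaw":0}
    - {"translation":[0,18,40],"yaw":0}
    - {"translation":[0,22,40],"yaw":0}
    - {"translation":[0,26,40],"yaw":0}

```text
time_s: 5.5
tool_pos: [0.553, 0.1754, 0.0506]
eef_rot: [[-0.976, -0.219, 0.0], [-0.219, 0.976, -0.0], [-0.0, -0.0, -1.0]]
ft_force: [-0.9, -0.6, 0.5]
opening: 0.0122
finger_force: 25.0
```

>>> send_rows:
  deltas:
    - {"translation":[0,3,0],"yaw":0}
    - {"translation":[0,6,0],"yaw":0}
    - {"translation":[0,9,0],"yaw":0}
    - {"translation":[0,12,0],"yaw":0}
    - {"translation":[0,12,0],"yaw":0}

```text
time_s: 6.12
tool_pos: [0.5503, 0.1872, 0.0506]
eef_rot: [[-0.976, -0.22, -0.0], [-0.22, 0.976, 0.0], [0.0, 0.0, -1.0]]
ft_force: [-0.5, 0.6, -1.2]
opening: 0.0122
finger_force: 25.0
```

```bash
python3 look.py scene 3; python3 look.py side 3
```

```text
6.125 [0.5503 0.1872 0.0506] jig [-0.0019 -0.0281] [[-0.976, -0.22], [-0.22, 0.976]] 0.012201456175265834 24.99944508075714
green jig [-0.0066  0.0096] (46.960323333740234, 46.3903694152832) rel -1.5221645355224602
6.175 [0.5503 0.1871 0.0506] jig [-0.002  -0.0282] [[-0.976, -0.22], [-0.22, 0.976]] 0.012365062431466187 24.999374449253082
green jig [ 0.1806 -0.0287] (38.375144958496094, 111.85545349121094) rel 12.39723472595215
```

>>> send_rows:
  deltas:
    - {"translation":[0,3,0],"yaw":0}
    - {"translation":[0,6,0],"yaw":0}
    - {"translation":[0,9,0],"yaw":0}
    - {"translation":[0,12,0],"yaw":0}
    - {"translation":[0,15,0],"yaw":0}
    - {"translation":[0,18,0],"yaw":0}
    - {"translation":[0,21,0],"yaw":0}
    - {"translation":[0,24,0],"yaw":0}
    - {"translation":[0,26,0],"yaw":0}
    - {"translation":[0,26,0],"yaw":0}

```text
time_s: 7.48
tool_pos: [0.5446, 0.2125, 0.0506]
eef_rot: [[-0.976, -0.22, -0.0], [-0.22, 0.976, 0.0], [0.0, 0.0, -1.0]]
ft_force: [0.2, 0.3, -0.9]
opening: 0.012
finger_force: 25.0
```

```bash
python3 look.py scene 4; python3 look.py wrist 4
```

```text
7.475 [0.5446 0.2125 0.0506] jig [-0.0019 -0.0022] [[-0.976, -0.22], [-0.22, 0.976]] 0.012026037881683549 24.999440610408783
green jig [ 0.2683 -0.0084] (95.34259796142578, 48.13275909423828) rel 16.53930549621582
7.525 [0.5447 0.2124 0.0507] jig [-0.0019 -0.0023] [[-0.976, -0.22], [-0.22, 0.976]] 0.01235686233556353 24.999491572380066
green jig [-0.0094  0.0345] (44.23308563232422, 44.016807556152344) rel 2.9519975662231452
```

>>> send_rows:
  deltas:
    - {"translation":[0,1,0],"yaw":0}
    - {"translation":[0,2,0],"yaw":0}
    - {"translation":[0,3,0],"yaw":0}
    - {"translation":[0,4,0],"yaw":0}
    - {"translation":[0,4,0],"yaw":0}

```text
time_s: 8.2
tool_pos: [0.5439, 0.2149, 0.0506]
eef_rot: [[-0.976, -0.219, -0.0], [-0.219, 0.976, -0.002], [0.001, -0.002, -1.0]]
ft_force: [0.4, -7.4, 1.1]
opening: 0.0121
finger_force: 25.0
```

```bash
python3 look.py wrist 5
```

```text
8.2 [0.5439 0.2149 0.0506] jig [-0.0021  0.0003] [[-0.976, -0.219], [-0.219, 0.976]] 0.012087640172427746 25.027948021888733
green jig [-0.0097  0.036 ] (44.20151901245117, 43.72169494628906) rel 3.1954210281372077
```

>>> send_rows:
  deltas:
    - {"translation":[0,-6,0],"yaw":0}
    - {"translation":[0,-12,0],"yaw":0}
    - {"translation":[0,-12,-15],"yaw":0}
    - {"translation":[0,-12,-30],"yaw":0}
    - {"translation":[25,-12,-30],"yaw":0}
    - {"translation":[50,-12,-30],"yaw":0}
    - {"translation":[54,10,-30],"yaw":0}
    - {"translation":[54,30,-30],"yaw":0}
    - {"translation":[54,38,-30],"yaw":0}
    - {"translation":[54,38,-30],"yaw":0}

```text
time_s: 9.5
tool_pos: [0.483, 0.2421, 0.0809]
eef_rot: [[-0.975, -0.221, 0.0], [-0.221, 0.975, -0.0], [-0.0, -0.0, -1.0]]
ft_force: [0.4, -0.4, 0.1]
opening: 0.0123
finger_force: 25.0
```

```bash
python3 look.py wrist 6;python3 look.py side 6
```

```text
9.5 [0.483  0.2421 0.0809] jig [-0.0555  0.0403] [[-0.975, -0.221], [-0.221, 0.975]] 0.012289972686907085 24.999659657478333
max() iterable argument is empty
9.55 [0.483  0.2416 0.0807] jig [-0.0556  0.0398] [[-0.975, -0.22], [-0.22, 0.975]] 0.012027882378903695 24.99954342842102
green jig [ 0.1806 -0.0287] (38.375144958496094, 111.85545349121094) rel 12.39723472595215
```

View pics/side6.png

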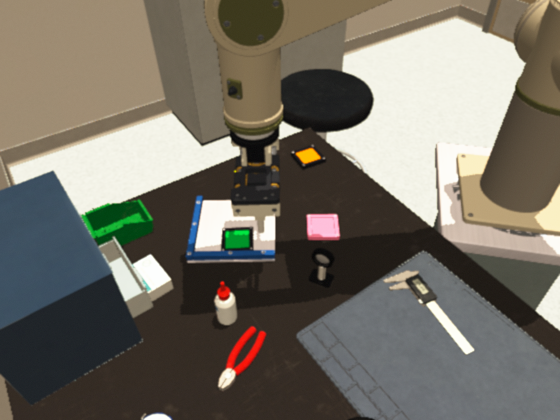

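The side view shows the plate at (238,238) lying along the lower rail. The post is clear on its open side, near (265,225).

>>> send_rows:
  deltas:
    - {"translation":[0,0,15],"yaw":0}
    - {"translation":[0,0,27],"yaw":0}
    - {"translation":[0,0,30],"yaw":0}
    - {"translation":[0,0,30],"yaw":0}
    - {"translation":[-5,0,30],"yaw":0}
    - {"translation":[-9,0,30],"yaw":0}
    - {"translation":[-13,0,30],"yaw":0}
    - {"translation":[-17,0,30],"yaw":0}
    - {"translation":[-21,0,30],"yaw":0}
    - {"translation":[-25,0,30],"yaw":0}

```text
time_s: 10.85
tool_pos: [0.5074, 0.2469, 0.0506]
eef_rot: [[-0.976, -0.219, -0.0], [-0.219, 0.976, -0.0], [0.0, -0.0, -1.0]]
ft_force: [-0.6, 0.0, -0.4]
opening: 0.0123
finger_force: 25.0
```

>>> send_rows:
  deltas:
    - {"translation":[-3,0,0],"yaw":0}
    - {"translation":[-6,0,0],"yaw":0}
    - {"translation":[-9,0,0],"yaw":0}
    - {"translation":[-12,0,0],"yaw":0}
    - {"translation":[-15,0,0],"yaw":0}
    - {"translation":[-15,0,0],"yaw":0}

```text
time_s: 11.6
tool_pos: [0.5221, 0.2502, 0.0507]
eef_rot: [[-0.976, -0.219, 0.0], [-0.219, 0.976, 0.0], [-0.0, 0.0, -1.0]]
ft_force: [-0.7, 0.6, 0.4]
opening: 0.0123
finger_force: 25.0
```

```bash
sed -i 's/max(p\[0\]-100,0),max(p\[1\]-100,0),p\[0\]+100,p\[1\]+100/p[0]-60,p[1]-40,p[0]+40,p[1]+45/' look.py; python3 look.py side 7
```

```text
11.6 [0.5221 0.2502 0.0507] jig [-0.0156  0.0396] [[-0.976, -0.219], [-0.219, 0.976]] 0.01225562038013328 24.99930828809738
green jig [0.0212 0.0327] (45.89979553222656, 43.11750411987305) rel -2.5665266036987298
```

View pics/side7.png

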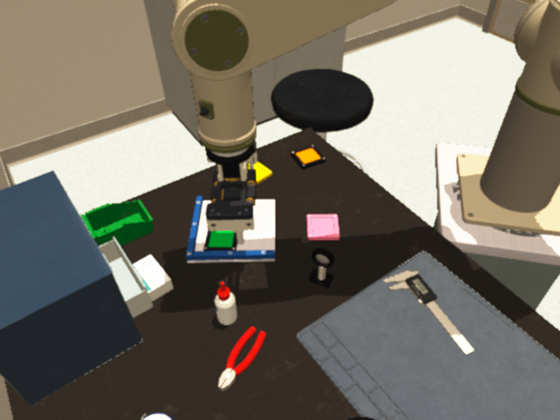

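The plate has slid to side pixel (221,240), still along its rail. I'll keep pushing.

>>> send_rows:
  deltas:
    - {"translation":[-3,0,0],"yaw":0}
    - {"translation":[-6,0,0],"yaw":0}
    - {"translation":[-9,0,0],"yaw":0}
    - {"translation":[-12,0,0],"yaw":0}
    - {"translation":[-14,0,0],"yaw":0}
    - {"translation":[-16,0,0],"yaw":0}
    - {"translation":[-16,0,0],"yaw":0}

```text
time_s: 12.52
tool_pos: [0.5374, 0.2537, 0.0506]
eef_rot: [[-0.976, -0.219, -0.0], [-0.219, 0.976, -0.0], [0.0, -0.0, -1.0]]
ft_force: [-0.3, 0.1, 0.3]
opening: 0.0123
finger_force: 25.0
```

>>> send_rows:
  deltas:
    - {"translation":[-1,0,0],"yaw":0}
    - {"translation":[-2,0,0],"yaw":0}
    - {"translation":[-3,0,0],"yaw":0}
    - {"translation":[-3,0,0],"yaw":0}

```text
time_s: 13.02
tool_pos: [0.5391, 0.2541, 0.0502]
eef_rot: [[-0.976, -0.22, -0.003], [-0.22, 0.976, -0.001], [0.003, -0.0, -1.0]]
ft_force: [-6.4, -1.8, 1.8]
opening: 0.0122
finger_force: 25.0
```

```bash
python3 look.py side 8; python3 look.py scene 8
```

```text
13.025 [0.5391 0.2541 0.0502] jig [0.0019 0.0397] [[-0.976, -0.22], [-0.22, 0.976]] 0.012202854723957204 25.000465214252472
green jig [0.0362 0.0322] (46.0399055480957, 39.9123649597168) rel -7.3192116737365716
13.075 [0.5391 0.2541 0.0502] jig [0.0019 0.0397] [[-0.976, -0.22], [-0.22, 0.976]] 0.012100079424809885 25.00043660402298
green jig [0.0349 0.0218] (46.0820426940918, 30.80769920349121) rel -11.583760809898376
```

>>> send_rows:
  deltas:
    - {"translation":[6,0,0],"yaw":0}
    - {"translation":[12,0,0],"yaw":0}
    - {"translation":[12,0,-25],"yaw":0}
    - {"translation":[12,0,-50],"yaw":0}
    - {"translation":[30,25,-50],"yaw":-4}
    - {"translation":[48,55,-50],"yaw":-9}
    - {"translation":[62,85,-50],"yaw":-14}
    - {"translation":[76,115,-50],"yaw":-19}
    - {"translation":[89,146,-50],"yaw":-22.9}
    - {"translation":[89,146,-50],"yaw":-22.9}

```text
time_s: 14.38
tool_pos: [0.4202, 0.3789, 0.1009]
eef_rot: [[-0.811, -0.585, 0.0], [-0.585, 0.811, 0.001], [-0.001, 0.0, -1.0]]
ft_force: [-0.2, -0.4, -0.2]
opening: 0.0125
finger_force: 25.0
```

```bash
python3 look.py scene 9; python3 look.py side 9; python3 look.py wrist 9
```

```text
14.375 [0.4202 0.3789 0.1009] jig [-0.0867  0.1876] [[-0.811, -0.585], [-0.585, 0.811]] 0.012453885009732522 24.9995818734169
green jig [0.0358 0.0301] (47.24481964111328, 46.93471145629883) rel -7.458406162261962
14.425 [0.421  0.3779 0.1008] jig [-0.0862  0.1864] [[-0.812, -0.583], [-0.583, 0.812]] 0.012062472699067035 24.999589920043945
green jig [0.0359 0.0292] (48.46625518798828, 48.165401458740234) rel -7.312664699554443
14.475 [0.4215 0.3772 0.1007] jig [-0.0858  0.1856] [[-0.813, -0.582], [-0.582, 0.813]] 0.01231368993605139 24.999623000621796
max() iterable argument is empty
```

View pics/side9.png

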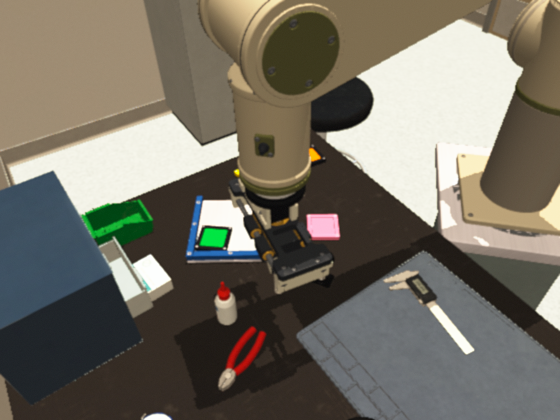

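View pics/scene9.png

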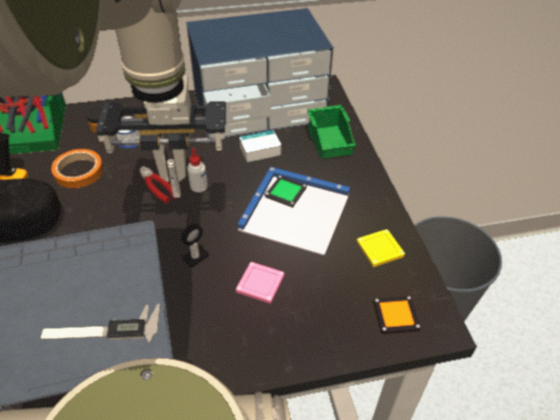

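The push along x turned the plate about 7° clockwise, so it now sits at jig (0.036, 0.030). One more +y push on its open edge, a little past centre, should square it. Otherwise the scene is undisturbed.

>>> send_rows:
  deltas:
    - {"translation":[-5,-30,0],"yaw":3}
    - {"translation":[-11,-65,0],"yaw":7}
    - {"translation":[-17,-105,0],"yaw":11}
    - {"translation":[-24,-145,0],"yaw":15}
    - {"translation":[-31,-185,0],"yaw":19}
    - {"translation":[-36,-220,0],"yaw":22.9}
    - {"translation":[-39.5,-238,0],"yaw":22.9}
    - {"translation":[-39.5,-238,0],"yaw":22.9}
    - {"translation":[-39.5,-238,0],"yaw":22.9}

```text
time_s: 15.65
tool_pos: [0.5913, 0.2073, 0.1004]
eef_rot: [[-0.975, -0.221, -0.001], [-0.221, 0.975, 0.0], [0.001, 0.0, -1.0]]
ft_force: [-0.3, -0.4, -0.8]
opening: 0.0121
finger_force: 25.0
```

```bash
python3 look.py wrist 10
```

```text
15.65 [0.5913 0.2073 0.1004] jig [ 0.0425 -0.0175] [[-0.975, -0.221], [-0.221, 0.975]] 0.012099330932532093 24.999749958515167
green jig [0.0242 0.0214] (26.922819137573242, 26.78271484375) rel 0.08162384033203196
```

>>> send_rows:
  deltas:
    - {"translation":[0,-4,20],"yaw":0}
    - {"translation":[0,-4,40],"yaw":0}
    - {"translation":[0,-4,49],"yaw":0}
    - {"translation":[0,-4,50],"yaw":0}
    - {"translation":[0,2,50],"yaw":0}
    - {"translation":[0,6,50],"yaw":0}
    - {"translation":[0,9,50],"yaw":0}
    - {"translation":[0,12,50],"yaw":0}
    - {"translation":[0,15,50],"yaw":0}
    - {"translation":[0,17,50],"yaw":0}

```text
time_s: 16.95
tool_pos: [0.5889, 0.2229, 0.0509]
eef_rot: [[-0.976, -0.219, 0.001], [-0.219, 0.976, -0.001], [-0.001, -0.001, -1.0]]
ft_force: [2.4, -3.8, -0.4]
opening: 0.0119
finger_force: 25.0
```

>>> send_rows:
  deltas:
    - {"translation":[0,1,0],"yaw":0}
    - {"translation":[0,2,0],"yaw":0}
    - {"translation":[0,3,0],"yaw":0}
    - {"translation":[0,4,0],"yaw":0}
    - {"translation":[0,4,0],"yaw":0}

```text
time_s: 17.58
tool_pos: [0.5889, 0.2259, 0.0512]
eef_rot: [[-0.976, -0.219, 0.003], [-0.219, 0.976, -0.001], [-0.002, -0.002, -1.0]]
ft_force: [6.7, -6.5, -0.6]
opening: 0.0123
finger_force: 25.0
```

```bash
python3 look.py side 11
```

```text
17.575 [0.5889 0.2259 0.0512] jig [0.0443 0.0012] [[-0.976, -0.219], [-0.219, 0.976]] 0.012254769497987863 25.000734329223633
green jig [0.0378 0.036 ] (47.53006362915039, 45.042236328125) rel -1.6219951629638665
```

The plate is now at jig (0.038, 0.036), 1.6° off square. Next: back off and take the post to its free spot.

>>> send_rows:
  deltas:
    - {"translation":[0,-6,0],"yaw":0}
    - {"translation":[0,-14,0],"yaw":0}
    - {"translation":[0,-14,-25],"yaw":0}
    - {"translation":[0,-14,-50],"yaw":0}
    - {"translation":[20,20,-50],"yaw":-4}
    - {"translation":[45,55,-50],"yaw":-8}
    - {"translation":[70,90,-50],"yaw":-12}
    - {"translation":[92,125,-50],"yaw":-16}
    - {"translation":[112,157,-50],"yaw":-20}
    - {"translation":[129,183,-50],"yaw":-22.9}

```text
time_s: 18.88
tool_pos: [0.4199, 0.3782, 0.1005]
eef_rot: [[-0.812, -0.584, -0.001], [-0.584, 0.812, 0.0], [0.001, 0.001, -1.0]]
ft_force: [0.5, 0.1, -0.2]
opening: 0.0122
finger_force: 25.0
```

>>> send_rows:
  deltas:
    - {"translation":[0,0,0],"yaw":0}
    - {"translation":[0,0,0],"yaw":0}
    - {"translation":[0,0,25],"yaw":0}
    - {"translation":[0,0,45],"yaw":0}
    - {"translation":[0,0,54],"yaw":0}
    - {"translation":[0,0,58],"yaw":0}
    - {"translation":[0,0,58],"yaw":0}

```text
time_s: 19.75
tool_pos: [0.4217, 0.3774, 0.0428]
eef_rot: [[-0.813, -0.582, 0.0], [-0.582, 0.813, 0.0], [-0.0, -0.0, -1.0]]
ft_force: [-0.8, -0.3, 0.2]
opening: 0.0121
finger_force: 25.0
```

```bash
python3 look.py side 12;python3 look.py scene 12; python3 -c "
from rig import arm;s=arm.sense();print(s['ft_force'],s['tool_pos'])"
```

```text
19.75 [0.4217 0.3774 0.0428] jig [-0.0856  0.1857] [[-0.813, -0.582], [-0.582, 0.813]] 0.012122713981453644 24.989908039569855
green jig [0.0384 0.036 ] (48.6253662109375, 45.0438346862793) rel -1.6219961166381829
19.8 [0.4219 0.3776 0.0432] jig [-0.0853  0.186 ] [[-0.813, -0.582], [-0.582, 0.813]] 0.012143510656883056 24.99006539583206
green jig [0.0379 0.0369] (47.50591278076172, 47.085758209228516) rel -0.842448425292968
[-0.2354771  -0.23976076 -0.43924675] [0.42193957 0.37775151 0.04340675]
```

>>> send_rows:
  deltas:
    - {"translation":[0,0,1],"yaw":0}
    - {"translation":[0,0,2],"yaw":0}
    - {"translation":[0,0,3],"yaw":0}
    - {"translation":[0,0,3],"yaw":0}

```text
time_s: 20.35
tool_pos: [0.4218, 0.3777, 0.0406]
eef_rot: [[-0.813, -0.582, 0.001], [-0.582, 0.813, 0.001], [-0.001, -0.0, -1.0]]
ft_force: [-1.7, -1.5, 4.8]
opening: 0.0121
finger_force: 25.0
```

>>> send_rows:
  deltas:
    - {"translation":[0,0,0],"yaw":0}
    - {"translation":[0,0,0],"yaw":0}
    - {"translation":[0,0,0],"yaw":0}
    - {"translation":[0,0,0],"yaw":0}
  gripper: 50

```text
time_s: 20.85
tool_pos: [0.4214, 0.3773, 0.0395]
eef_rot: [[-0.813, -0.582, -0.0], [-0.582, 0.813, -0.0], [0.0, -0.0, -1.0]]
ft_force: [0.2, 0.2, -1.2]
opening: 0.047
finger_force: 0.0
```

>>> send_rows:
  deltas:
    - {"translation":[0,0,-20],"yaw":0}
    - {"translation":[0,0,-50],"yaw":0}
    - {"translation":[0,0,-90],"yaw":0}
    - {"translation":[0,0,-130],"yaw":0}
    - {"translation":[0,0,-170],"yaw":0}
    - {"translation":[0,0,-170],"yaw":0}
    - {"translation":[0,0,-170],"yaw":0}

```text
time_s: 21.72
tool_pos: [0.4214, 0.3774, 0.2103]
eef_rot: [[-0.813, -0.582, 0.001], [-0.582, 0.813, 0.0], [-0.001, -0.0, -1.0]]
ft_force: [0.4, 0.5, -0.7]
opening: 0.05
finger_force: 0.0
```

```bash
python3 look.py scene 13; python3 look.py wrist 13
```

```text
21.725 [0.4214 0.3774 0.2103] jig [-0.0858  0.1858] [[-0.813, -0.582], [-0.582, 0.813]] 0.04996136181203152 0.0
green jig [0.0379 0.0369] (47.50591278076172, 47.009483337402344) rel -0.842448425292968
21.775 [0.421  0.377  0.2091] jig [-0.0863  0.1856] [[-0.813, -0.582], [-0.582, 0.813]] 0.04999677085852364 0.0
green jig [0.0347 0.0375] (39.09714889526367, 44.893028259277344) rel 0.9645698547363288
```

View pics/wrist13.png

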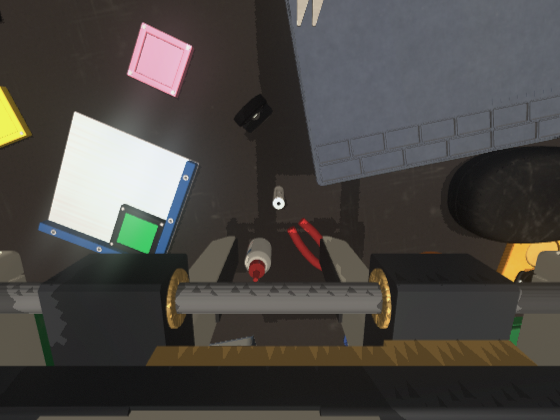

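The post is standing at (279,200), and the green plate is in the corner at (138,230) against both rails.

```bash
python3 -c "
from rig import workorder;print(workorder.job_done())"
```

```text
the job is handed in; nothing more can be done
None
```

The job is handed in: the last pictures put the green plate in the corner within about 2 mm of home and 2° of square, and the post stands on the bench where it started, with the gripper clear; no verdict came back.

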